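Throttle and vent a sample line

TASK

Vent the line gradually: first push the throttle's index lever round to the fifth tick mark, four clicks counter-clockwise from its closed stop. Then unscrew the three-armed lock nut of the vent valve (counter-clockwise) by at least three quarters of a turn, press the freed stem tip fully down for about a second and let it spring back up, leaving the nut unscrewed and the lever on its click. Do not touch the pressure gauge beside the valve or push the other things on the worktop about.

Things in the scene. Friction and masses are not known exactly. Their poses are not given: they have to be found in the camera images.
- dial_axis (a point): Throttle: round metal fitting fixed to the worktop, round foot 100 mm across, with a flat disc 92 mm across on top (its upper face at height 62 mm) that carries eight short black tick marks. This point lies on its upright turning axis, at height 72 mm, the middle height of the lever
- lever_tip (a point): outer end of the throttle's black index lever: it reaches 66 mm out from the axis (this point lies 60 mm out, in the middle of the bar), 12 mm wide, from height 66 to 78 mm; its hub has radius 18.5 mm and ends at height 79 mm. A white line on it shows where it points. Turning counter-clockwise, seen from above, opens the throttle
- dial (a joint): angle of the throttle lever, counter-clockwise positive seen from above: 0 at the closed stop (first tick mark), then one click every 0.5236 rad (30 degrees) up to 7 clicks (3.665, eighth tick mark). A sprung detent springs the lever on to the next click soon after it is pushed past half-way between two, and back if let go before; a push of about 2 to 5 N on the lever overcomes it
- valve_axis (a point): Vent valve: round metal fitting fixed to the worktop, foot 96 mm across, body 42 mm across at its top (height 60 mm). This point lies on its upright axis at height 69 mm, the middle height of the nut's arms when the nut is screwed down
- nut_arm_tip (a point): outer end of one of the three equal arms of the steel lock nut: round bars 12 mm thick, 120 degrees apart, that end 52 mm from the axis, at height 63 to 75 mm when screwed down; the hub is 34 mm across and at height 60 to 76 mm. The nut climbs 12 mm per turn as it is unscrewed; it stays where it is left
- nut (a joint): angle of the lock nut, counter-clockwise positive seen from above (unscrewing): 0 screwed right down, upper stop at 6.0 rad. About 2 N at an arm turns it
- stem_tip (a point): middle of the flat top of the valve stem's brass tip, 24 mm across, at height 104 mm, above the nut, on the valve's axis
- stem (a joint): how far the stem is pressed down: 0 up, 0.007 m fully down. A spring holds it up (3 N at the start, 7 N when fully down). With the nut screwed down it is locked; the nut rides down with the stem, so it must have climbed more than 7 mm to free the whole travel
- gauge: pressure gauge beside the vent valve, not to be touched: a post 14 mm thick that stands 88 mm from the valve's axis, with a round dial case 56 mm across and 24 mm deep, facing the valve, from height 120 to 176 mm. Origin: at worktop height under the post
- amber_bottle_mid (a point): bystander: amber reagent bottle with a screw cap, 57 mm across and 115 tall, between the two fittings; this point is its centre, half-way up
- white_bottle_mid (a point): bystander: white plastic reagent bottle, 52 mm across and 98 tall, between the two fittings, farther from the robot; this point is its centre, half-way up
- notebook_mid (a point): bystander: closed notebook 152 x 112 x 14 mm; this point is its centre, half-way up
- calculator_mid (a point): bystander: pocket calculator 120 x 66 x 12 mm; this point is its centre, half-way up
- filter_holder_mid (a point): bystander: filter capsule standing on its face, 43 mm across and 34 tall; this point is its centre, half-way up
- petri_mid (a point): bystander: closed petri dish, 60 mm across and 15 tall; this point is its centre, half-way up
- grid_rack: bystander, fixed: small white grid rack 45 x 134 x 68 mm, its length along x, to the right; origin at its foot

How it is judged:
By the outcome, as a careful person would: the job done as asked, in the order asked, and still so for the second after the job is handed in, with the robot touching nothing.
It also fails if it takes over 61 s, if anything falls off the work surface, if the arm or the gripper's body presses on something with over 40 N, if the wrist force passes 120 N, or if a joint passes its speed limit or range.

ROBOT

A 6-joint arm with a two-finger parallel gripper is mounted at the origin on a cart in front of the work surface, level with it; the furniture and walls round the work are solid. World frame = base frame: x ahead of the robot, y to its left, z up, the work surface at z = 0. Lengths are in m, angles in rad, forces in N, time in s.
With the tool pointing down it reaches from about 0.35 to 0.975 m from the base axis. Payload 17.4 kg.
Tool frame: the origin (TCP) lies between the finger pads; the fingertips stand tips_ahead ahead of it and the grasp point (between the pads) lies 6 mm ahead of it (tips_ahead is the distance from the TCP to the fingertips, in m); z points along the fingers, x is the direction in which the jaws open and shut, and the axes are right-handed (so a half turn about z gives the same grasp; the last joint's range is limited). The gripper opens to 85 mm and grips with 20 to 120 N. Pads are 22 mm wide; open, the fingers measure 114 mm over their backs; the gripper's body (76 mm by 85 mm) begins 54 mm behind the grasp point. The pads swing forward as they close: fully open they stand 13 mm farther back than shut.
Start: joints at [-1.228, 0.116, 1.442, -0, 1.584, -0.038], TCP at [0.251, -0.627, 0.256] pointing down, gripper open.
Joint ranges: [-2.83, 2.83], [-0.83, 2.19], [0.07, 2.5], [-1.14, 4.28], [0.01, 3], [-2.97, 2.97]. Speed limits (rad/s): [1.89, 1.89, 2.22, 3.14, 3.14, 3.14].

INTERFACE

Orientations are given as a rotation vector (axis times angle).
In Python, from workcell import move_to, move_straight, movej, gripper_to, pause, ik, capture, MotionError, sign_off, current_clock, current_joint_pos, current_joint_vel, current_joint_torque, current_tool_pos, current_orientation, current_ft_force, current_ft_torque, current_width, tips_ahead gives the robot as it stands. Calls block until the motion is done:
- move_to(position, orientation): joint-space move of the TCP to a pose.
- move_straight(position, rotation=None, vel=0.15, until_force=None): straight line of the TCP; rotation=None keeps the orientation; vel is the mean speed in m/s. With until_force (N) it stops when the force on the tool has changed by that much, and returns True; else False.
- movej(angles): joint-space move.
- gripper_to(opening): opening from 0.0 (shut) to 1.0 (fully open); the grip force is fixed at half the most; returns when the fingers have stopped.
- pause(seconds).
- ik(position, orientation): joint angles nearest the present ones, or None.
- capture(name): name is "side" or "top"; returns a dict with "img" (400x640x3 uint8, blue, green, red), "range_z" (400x640 float32, m along the optical axis (not along the pixel's ray), 0 where there is no reading), "K" (3x3 intrinsics, pixels), "k1" (the pictures are not rectified: a ray, as slopes to the right and down, at radius r is drawn at 1 + k1 r^2 times it, then the intrinsics apply), "world_to_cam" (4x4, takes a point from world to camera coordinates). Camera axes: x right, y up, looking along -z (the intrinsics and any distortion apply to the point x, -y, -z); pixel columns grow to the right and rows downward; lengths in m; the calibration is good to about 2 mm. A picture is of the moment at which its call begins.
A pose or a line that the arm cannot do raises MotionError and nothing moves.
- sign_off(): hands the job in, once; it reports no verdict.
Readings, each from a call of its own:
- current_clock(): time.
- current_joint_pos(): joint angles.
- current_joint_vel(): joint speeds.
- current_joint_torque(): joint torques, N m.
- current_tool_pos(): TCP position.
- current_orientation(): TCP orientation.
- current_ft_force(): force on the tool from outside, world axes, zero at the start.
- current_ft_torque(): the same for the moment, N m.
- current_width(): opening from 0.0 (shut) to 1.0 (fully open).
Only numpy, scipy, OpenCV 4.12 (cv2) and the standard library are available. Lean on these libraries where they do the work, as an engineer would, in place of code of your own. Each camera call takes 0.05 s, during which the arm holds its last target.

## Working session

There is one attempt and no reset: what is moved stays moved. The work goes in short steps, each a Python script; the robot and the scene stay as the last script left them, time stands still between calls to the robot, and variables do not carry over. Pictures are saved under pics/ and viewed, and the job is handed in when it is done.

```bash
ls; mkdir -p pics
python3 - <<'E'
from workcell import *
import cv2, numpy as np, pickle
for n in("top","side"):
    c=capture(n); cv2.imwrite(f"pics/{n}0.png",c["img"]); pickle.dump(c,open(f"{n}0.pkl","wb"))
    print(n,c["K"].tolist(),c["k1"],np.round(c["world_to_cam"],3).tolist())
print(current_clock(),current_tool_pos(),current_orientation(),tips_ahead)
try: print(tips_ahead())
except Exception as e: print(e)
E
```

```text
pics
top [[431.034008161036, 0.0, 322.40139569341875], [0.0, 431.034008161036, 195.3197824501163], [0.0, 0.0, 1.0]] 0.018799732464563675 [[-0.01, -1.0, 0.009, -0.056], [0.983, -0.008, 0.186, -0.573], [-0.186, 0.01, 0.983, -1.307], [0.0, 0.0, 0.0, 1.0]]
side [[432.9443710490193, 0.0, 318.82848637428344], [0.0, 432.9443710490193, 196.57589006524347], [0.0, 0.0, 1.0]] -0.016432356050276285 [[-0.909, -0.417, -0.004, 0.518], [0.224, -0.497, 0.838, -0.244], [-0.351, 0.761, 0.545, -1.573], [0.0, 0.0, 0.0, 1.0]]
0.1 [ 0.25082817 -0.62650196  0.25562951] [-2.60121955e+00  1.76048927e+00  1.35756969e-03] 0.025
'float' object is not callable
```

View pics/top0.png

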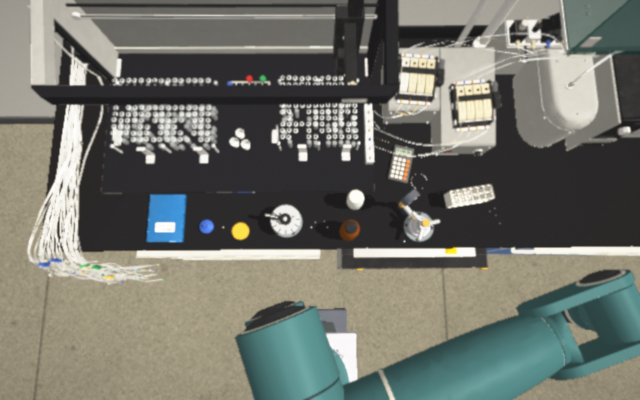

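View pics/side0.png

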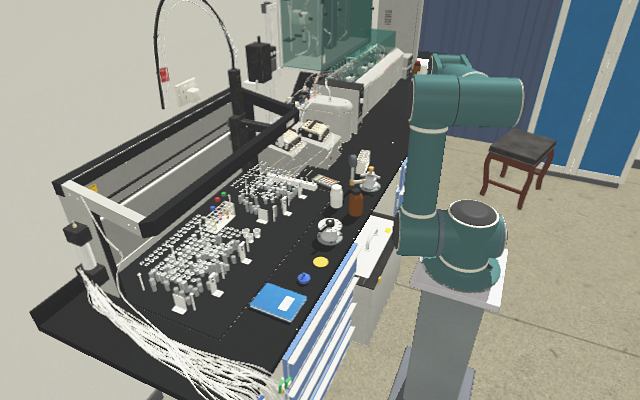

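Top view: throttle at about (286,220), valve at about (418,227), gauge up-left of the valve near (407,200), and the bottles between the two fittings. I'll zoom in on these.

```bash
cat > h.py <<'E'
import numpy as np, cv2, pickle
def ray(c,u,v):
    K=c["K"];k=c["k1"]
    d=np.array([(u-K[0,2])/K[0,0],(v-K[1,2])/K[1,1]]);s=d.copy()
    for _ in range(20): s=d/(1+k*(s@s))
    W=c["world_to_cam"];R=W[:3,:3]
    o=-R.T@W[:3,3]; return o,R.T@np.array([s[0],-s[1],-1])
def onz(c,u,v,z):
    o,d=ray(c,u,v); return o+d*(z-o[2])/d[2]
def proj(c,p):
    q=c["world_to_cam"][:3,:3]@np.asarray(p)+c["world_to_cam"][:3,3]
    s=np.array([q[0],-q[1]])/-q[2]; s=s*(1+c["k1"]*(s@s))
    return s*c["K"][0,0]+c["K"][:2,2]
def two(c1,uv1,c2,uv2):
    o1,d1=ray(c1,*uv1);o2,d2=ray(c2,*uv2)
    A=np.stack([d1,-d2],1);t=np.linalg.lstsq(A,o2-o1,rcond=None)[0]
    a=o1+d1*t[0];b=o2+d2*t[1];return (a+b)/2,np.linalg.norm(a-b)
def crop(c,x,y,w,h,s,name):
    cv2.imwrite(name,cv2.resize(c["img"][y:y+h,x:x+w],None,fx=s,fy=s,interpolation=cv2.INTER_CUBIC))
E
python3 - <<'E'
from h import *
t=pickle.load(open("top0.pkl","rb"));s=pickle.load(open("side0.pkl","rb"))
a=cv2.resize(t["img"][195:245,256:316],None,fx=6.5,fy=6.5,interpolation=cv2.INTER_CUBIC)
b=cv2.resize(t["img"][195:245,386:446],None,fx=6.5,fy=6.5,interpolation=cv2.INTER_CUBIC)
cv2.imwrite("pics/t1.png",np.hstack([a,b]))
a=cv2.resize(s["img"][205:255,300:360],None,fx=6.5,fy=6.5,interpolation=cv2.INTER_CUBIC)
b=cv2.resize(s["img"][145:205,330:390],None,fx=6.5,fy=6.5,interpolation=cv2.INTER_CUBIC)
a=np.vstack([a,np.zeros((b.shape[0]-a.shape[0],a.shape[1],3),np.uint8)])
cv2.imwrite("pics/s1.png",np.hstack([a,b]))
E
```

```text
(no output)
```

View pics/t1.png

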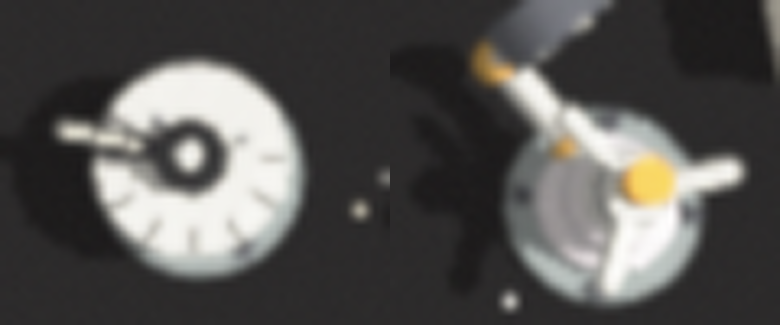

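View pics/s1.png

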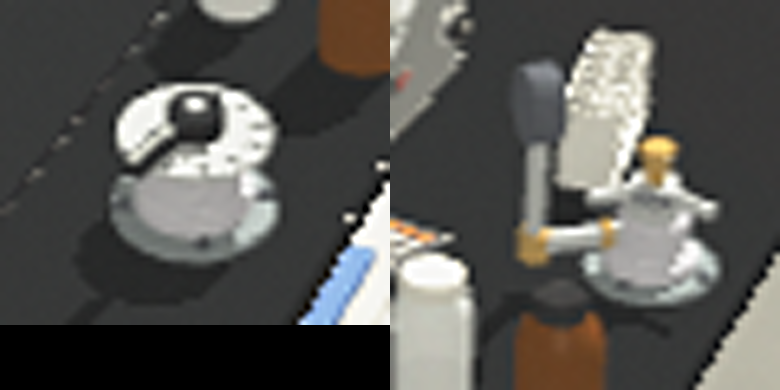

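Run:
```python
from h import *
t=pickle.load(open("top0.pkl","rb"));s=pickle.load(open("side0.pkl","rb"))
T=lambda x,y,x0=256:(x/6.5+x0-.42,y/6.5+195-.42)
S=lambda x,y,x0,y0:(x/6.5+x0-.42,y/6.5+y0-.42)
# disc contour
g=t["img"][195:245,256:316]
hub=onz(t,*T(190,155),.079);print("hub",hub)
tip=onz(t,*T(58,128),.072);print("tip",tip,np.linalg.norm((tip-hub)[:2]),np.degrees(np.arctan2(*(tip-hub)[:2][::-1])))
print("hub2",two(t,T(190,155),s,S(197,103,300,205)))
for p in[(120,200),(150,237),(195,240),(237,230),(265,198),(272,158),(240,138),(157,122)]:
    q=onz(t,*T(*p),.062)-hub;print("tick",np.round(np.hypot(*q[:2]),3),np.degrees(np.arctan2(q[1],q[0]))%360)
dep=lambda c,u,v:c["range_z"][int(round(v)),int(round(u))]
st=T(650,181-0,386-60);print(st)
st=T(260,181,386);print(st,onz(t,*st,.104)); ax=onz(t,*st,.104)
print("stem2",two(t,st,s,S(268,146,330,145)))
for p in[(352,170),(220,292),(175,112)]:
    q=onz(t,*T(*p,386),.069);d=q-ax;print("arm",q,np.hypot(*d[:2]),np.degrees(np.arctan2(d[1],d[0])))
for p in[(95,65)]: print("gauge elbow?",onz(t,*T(*p,386),.04))
print("gauge case",two(t,T(160,20,386),s,S(148,105,330,145)))
print("gauge post bottom",two(t,T(95,65,386),s,S(145,245,330,145)))
# tops of others
print("amber",onz(t,349.5,228.5,.115),"white",onz(t,355.5,198,.098))
for n,p,z in[("pet",(241,231),.015),("filt",(206,226.5),.034),("nb",(166,219),.014),("calc",(401,165),.012),("rack",(470,196),.068)]: print(n,onz(t,*p,z))
```

```text
hub [0.49650137 0.05463693 0.079     ]
tip [0.51092564 0.11781552 0.072     ] 0.06480427069573128 77.13926435199932
hub2 (array([0.4968142 , 0.05464647, 0.08132892]), np.float64(0.0012958106484809568))
tick 0.039 118.84038667672874
tick 0.042 151.39345024277918
tick 0.038 181.94831429290417
tick 0.04 212.10343342402464
tick 0.039 241.58125297153452
tick 0.038 270.7484544147012
tick 0.025 294.5142713782232
tick 0.025 43.142521603508555
(425.58, 222.42615384615385)
(425.58, 222.42615384615385) [ 0.47729388 -0.37029582  0.104     ]
stem2 (array([ 0.47812059, -0.37015655,  0.1037387 ]), np.float64(0.0016389160345572612))
arm [ 0.4864718  -0.42309532  0.069     ] 0.05359124554586987 -80.13903595831131
arm [ 0.42914387 -0.35730508  0.069     ] 0.049871665876801544 164.90125514749877
arm [ 0.51502973 -0.34033487  0.069     ] 0.04818353402748627 38.44834464777931
gauge elbow? [ 0.54287608 -0.30875542  0.04      ]
gauge case (array([ 0.54795988, -0.31795626,  0.14604861]), np.float64(0.004611726434638935))
gauge post bottom (array([ 0.54368618, -0.30840531,  0.04058663]), np.float64(0.001863959045428751))
amber [ 0.45977224 -0.14036032  0.115     ] white [ 0.55479762 -0.16195761  0.098     ]
pet [0.46600064 0.19898778 0.015     ]
filt [0.47926729 0.30579626 0.034     ]
nb [0.50699103 0.43925898 0.014     ]
calc [ 0.67994637 -0.32260092  0.012     ]
rack [ 0.5635738 -0.5226577  0.068    ]
```

Run:
```python
from h import *
t=pickle.load(open("top0.pkl","rb"));
a=cv2.resize(t["img"][180:240,330:450],None,fx=6.5,fy=6.5,interpolation=cv2.INTER_CUBIC)
cv2.imwrite("pics/t2.png",a)
```

```text
(no output)
```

View pics/t2.png

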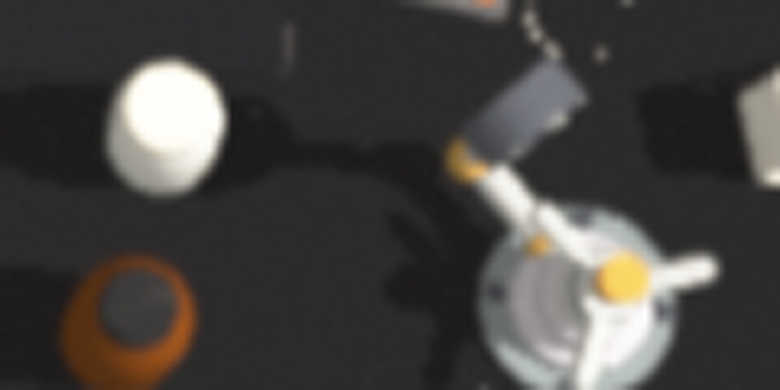

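Run:
```python
from h import *
t=pickle.load(open("top0.pkl","rb"));s=pickle.load(open("side0.pkl","rb"))
a=cv2.resize(t["img"][200:240,260:306],None,fx=12,fy=12,interpolation=cv2.INTER_LANCZOS4)
cv2.imwrite("pics/t3.png",a)
a=cv2.resize(s["img"][212:246,310:352],None,fx=14,fy=14,interpolation=cv2.INTER_LANCZOS4)
cv2.imwrite("pics/s3.png",a)
```

```text
(no output)
```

View pics/t3.png

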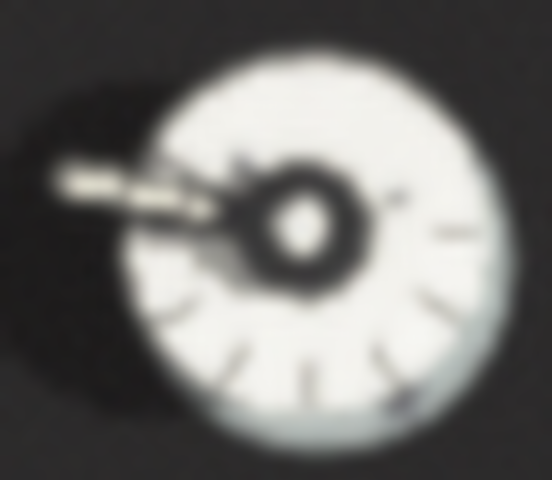

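View pics/s3.png

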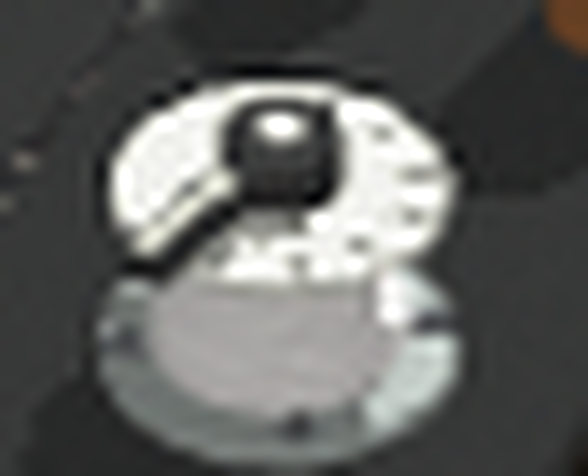

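Run:
```python
from h import *
t=pickle.load(open("top0.pkl","rb"));s=pickle.load(open("side0.pkl","rb"))
T=lambda p:(p[0]/12+260-.46,p[1]/12+200-.46)
S=lambda p:(p[0]/14+310-.46,p[1]/14+212-.46)
print("cams",onz(t,300,200,.07),ray(t,0,0)[0],ray(s,0,0)[0])
# disc centre from edges at z=.062
dc=[onz(t,*T(p),.062) for p in[(122,235),(502,235),(312,48),(312,418)]]
print(np.array(dc)); c=np.array([.5*(dc[2][0]+dc[3][0]),.5*(dc[0][1]+dc[1][1])]);print("centre",c)
ang=lambda q,c:(np.round(np.hypot(*(q[:2]-c)),4),round(np.degrees(np.arctan2(q[1]-c[1],q[0]-c[0]))%360,1))
for p in[(180,315),(232,370),(308,385),(386,365),(440,307),(460,232),(395,197),(240,165)]: print("T tick",ang(onz(t,*T(p),.062),c))
a,b=onz(t,*T((55,178)),.078),onz(t,*T((205,210)),.078);d=a-b
print("T line",a,b,ang(a,c),ang(b,c),np.degrees(np.arctan2(d[1],d[0])))
for p in[(385,130),(415,175),(410,215),(360,245),(300,262),(220,255)]: print("S tick",ang(onz(s,*S(p),.062),c))
a,b=onz(s,*S((140,248)),.078),onz(s,*S((232,180)),.078);d=a-b
print("S line",a,b,ang(a,c),ang(b,c),np.degrees(np.arctan2(d[1],d[0])))
dc=[onz(s,*S(p),.062) for p in[(108,180),(456,180),(280,78)]];print(np.array(dc))
print("hubS",onz(s,*S((282,125)),.079),"hubT",onz(t,*T((303,225)),.079))
```

```text
cams [0.5550424  0.00848646 0.07      ] [ 0.319535   -0.04733723  1.39091376] [-0.02678044  1.29183139  1.06462284]
[[0.49704519 0.10273183 0.062     ]
 [0.49614745 0.00458867 0.062     ]
 [0.54562555 0.05397275 0.062     ]
 [0.4492606  0.05340109 0.062     ]]
centre [0.49744308 0.05366025]
T tick (np.float64(0.04), np.float64(122.2))
T tick (np.float64(0.041), np.float64(150.2))
T tick (np.float64(0.0397), np.float64(178.8))
T tick (np.float64(0.0397), np.float64(208.9))
T tick (np.float64(0.0386), np.float64(239.0))
T tick (np.float64(0.0382), np.float64(269.4))
T tick (np.float64(0.0232), np.float64(292.5))
T tick (np.float64(0.0257), np.float64(46.9))
T line [0.50975251 0.118223   0.078     ] [0.50114931 0.07982657 0.078     ] (np.float64(0.0657), np.float64(79.2)) (np.float64(0.0264), np.float64(81.9)) 77.37074477410113
S tick (np.float64(0.0362), np.float64(243.4))
S tick (np.float64(0.0358), np.float64(207.3))
S tick (np.float64(0.0375), np.float64(178.3))
S tick (np.float64(0.0359), np.float64(147.6))
S tick (np.float64(0.0377), np.float64(119.3))
S tick (np.float64(0.0391), np.float64(86.2))
S line [0.51236027 0.1177764  0.078     ] [0.50219924 0.07986725 0.078     ] (np.float64(0.0658), np.float64(76.9)) (np.float64(0.0266), np.float64(79.7)) 74.99534115424082
[[0.54196504 0.07431849 0.062     ]
 [0.4544533  0.0347451  0.062     ]
 [0.51784582 0.01060079 0.062     ]]
hubS [0.49933    0.05235517 0.079     ] hubT [0.49692224 0.05470312 0.079     ]
```

Run:
```python
from workcell import *
from h import *
pause(0.3)
c=capture("top");pickle.dump(c,open("top1.pkl","wb"));print(current_clock())
d=capture("side");pickle.dump(d,open("side1.pkl","wb"))
a=cv2.resize(c["img"][200:240,260:306],None,fx=8,fy=8,interpolation=cv2.INTER_NEAREST)
b=cv2.resize(d["img"][206:246,310:356],None,fx=8,fy=8,interpolation=cv2.INTER_NEAREST)
cv2.imwrite("pics/t4.png",np.hstack([a,b]))
```

```text
0.45
```

View pics/t4.png

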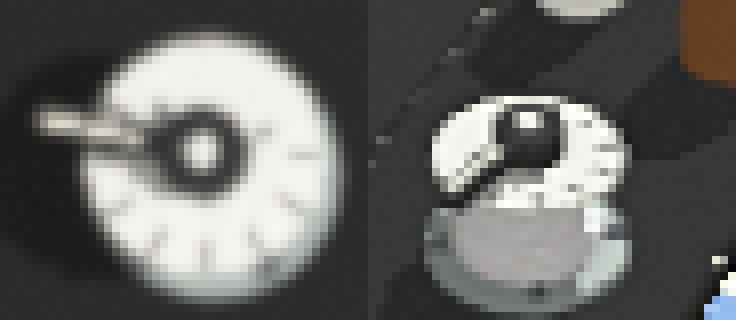

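Run:
```python
from h import *
t=pickle.load(open("top1.pkl","rb"));s=pickle.load(open("side1.pkl","rb"))
c=np.array([.497,.0543])
for n,im,x0,y0 in(("t",t,260,200),("s",s,310,206)):
    a=cv2.resize(im["img"][y0:y0+40,x0:x0+46],None,fx=16,fy=16,interpolation=cv2.INTER_LANCZOS4)
    for k in range(-1,10):
        th=np.radians(59.5+30*k)
        p=proj(im,[*(c+.047*np.array([np.cos(th),np.sin(th)])),.062]); p=((p-[x0,y0]+.5)*16).astype(int)
        cv2.circle(a,p,3,(0,0,255),-1);cv2.putText(a,str(k+1),p,0,.6,(255,0,0),2)
    cv2.imwrite(f"pics/{n}5.png",a)
```

```text
(no output)
```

View pics/t5.png

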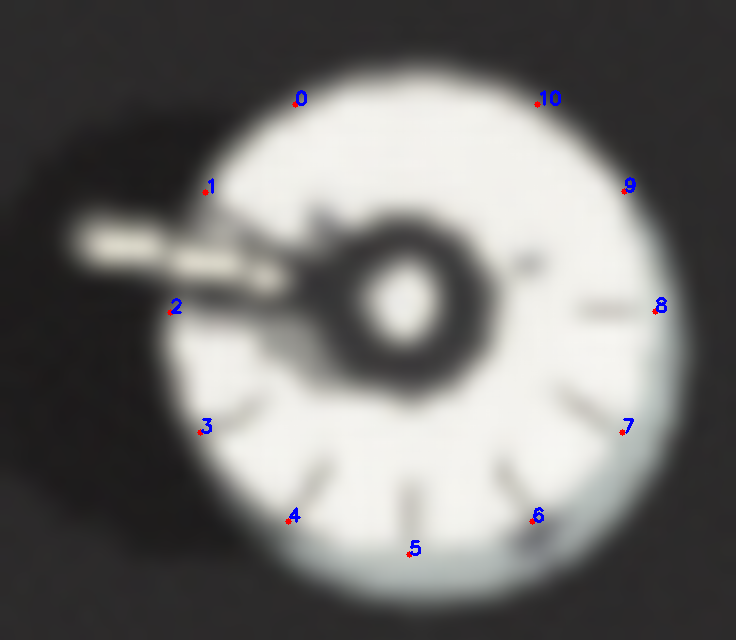

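View pics/s5.png

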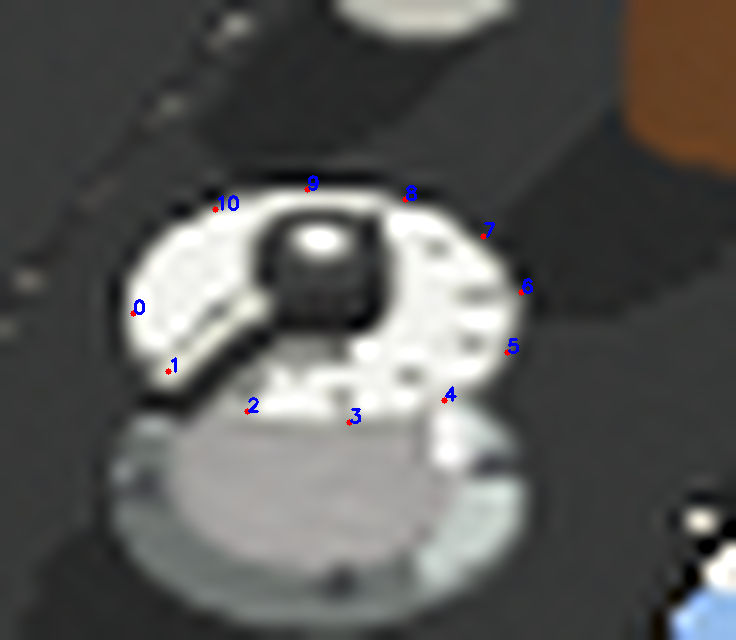

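Ticks 2–8 are visible, there is none at position 9, and tick 1 is at the lever's edge. So the fifth tick is at a world angle of about 179°, and the lever now points to about 77°. I'll close the gripper and push.

```bash
cat >> h.py <<'E'
from scipy.spatial.transform import Rotation as Ro
def down(psi):
    x=np.array([np.cos(psi),np.sin(psi),0]);y=np.array([np.sin(psi),-np.cos(psi),0])
    return Ro.from_matrix(np.stack([x,y,[0,0,-1]],1)).as_rotvec()
DC=np.array([.497,.0543]);VC=np.array([.4778,-.3702])
def pose(c,phi,r,off,flip=True):
    """pusher behind a bar at angle phi (deg): off = tangential distance on cw side"""
    f=np.radians(phi);u=np.array([np.cos(f),np.sin(f)]);t=np.array([-u[1],u[0]])
    return c+r*u-off*t, down(f-np.pi if flip else f)
E
python3 - <<'E'
from workcell import *
import workcell
from h import *
gripper_to(0.0); print(current_clock(),workcell.tips_ahead,current_width())
p,o=pose(DC,77,.05,.03)
q=ik([*p,.256],o);print(q,p)
for f in(77,100,140,176): print(f,ik([*pose(DC,f,.05,.017)[0],.093],pose(DC,f,.05,.017)[1]))
move_to([*p,.25],o);print(current_clock(),current_tool_pos(),current_ft_force())
E
```

```text
1.2667 0.025 -0.0005947754632398077
[ 1.30517116e-01 -1.66587490e-01  1.71940644e+00 -4.44089210e-16
  1.58877370e+00  1.92820625e+00] [0.53747865 0.09626997]
77 [ 1.39043945e-01 -9.88082184e-02  1.92826802e+00 -4.44089210e-16
  1.31213285e+00  1.93673308e+00]
100 [ 1.58384387e-01 -1.40188464e-01  1.96573395e+00 -4.44089210e-16
  1.31604717e+00  1.55464779e+00]
140 [ 1.55561079e-01 -2.26621191e-01  2.03970283e+00 -4.44089210e-16
  1.32851101e+00  8.53692780e-01]
176 [ 1.09074906e-01 -2.90705144e-01  2.09088830e+00 -4.44089210e-16
  1.34140950e+00  1.78888076e-01]
4.0083 [0.53763003 0.09579831 0.24999537] [-0.11624856 -0.38878077  1.42491275]
```

Run:
```python
from workcell import *
from h import *
p,o=pose(DC,77,.05,.03)
z=.0925
print("hit",move_straight([*p,z],vel=.15,until_force=5),current_tool_pos())
F0=current_ft_force()
p,o=pose(DC,77,.05,.018);move_straight([*p,z],o,vel=.08)
for f in range(85,176,10):
    f=min(f,173)
    p,o=pose(DC,f,.05,.017);move_straight([*p,z],o,vel=.1)
    print(f,np.round(current_ft_force()-F0,1),round(current_clock(),2))
```

```text
hit False [0.53792992 0.09630317 0.09347283]
85 [-1.3 -0.6 -0.6] 5.8
95 [ 1.1 -0.9  1.5] 6.12
105 [ 0.  -0.2  0.6] 6.45
115 [ 0.1 -0.   0.5] 6.78
125 [ 1.8 -0.2  1.1] 7.1
135 [-0.6  0.2  0.1] 7.42
145 [-1.1 -0.7 -0.2] 7.75
155 [1.5 0.4 0.3] 8.07
165 [-0.4  0.3  0.9] 8.4
173 [-0.4  0.2 -0.4] 8.69
```

Run:
```python
from workcell import *
from h import *
p,o=pose(DC,173,.05,.03);move_straight([*p,.0925],o,vel=.1)
move_straight([*p,.25],o,vel=.25)
p,o=pose(VC,161,.042,.03)
for fl in(True,False):
    for f in(161,200,240,280,320,340):
        q=ik([*pose(VC,f,.042,.017)[0],.09],pose(VC,f,.042,.017,fl)[1]); print(fl,f,None if q is None else np.round(q,2))
move_to([*p,.25],o);print(current_clock())
for n in("top","side"):
    c=capture(n);pickle.dump(c,open(n+"2.pkl","wb"))
    cv2.imwrite(f"pics/{n}2.png",c["img"])
    x0,y0=(260,200) if n=="top" else(310,206)
    cv2.imwrite(f"pics/{n}2z.png",cv2.resize(c["img"][y0:y0+40,x0:x0+46],None,fx=10,fy=10,interpolation=cv2.INTER_CUBIC))
```

```text
True 161 [-0.7  -0.04  1.88 -0.    1.3  -0.37]
True 200 [-0.75 -0.02  1.86  0.    1.3  -1.1 ]
True 240 [-0.78  0.04  1.8  -0.    1.3  -1.82]
True 280 [-0.77  0.1   1.73  0.    1.31 -2.51]
True 320 None
True 340 [-0.7   0.15  1.68  0.    1.31  2.79]
False 161 [-0.7  -0.04  1.88  0.    1.3   2.77]
False 200 [-0.75 -0.02  1.86 -0.    1.3   2.04]
False 240 [-0.78  0.04  1.8  -0.    1.3   1.32]
False 280 [-0.77  0.1   1.73 -0.    1.31  0.63]
False 320 [-0.73  0.15  1.68  0.    1.31 -0.03]
False 340 [-0.7   0.15  1.68 -0.    1.31 -0.35]
11.3
```

View pics/top2z.png

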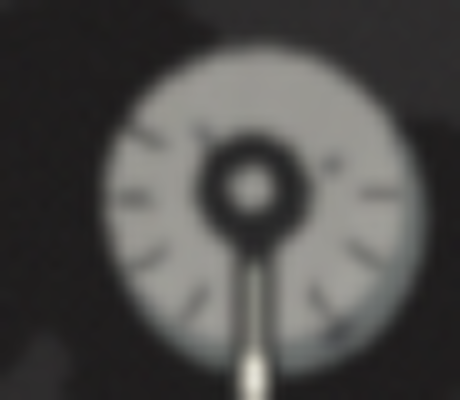

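View pics/side2z.png

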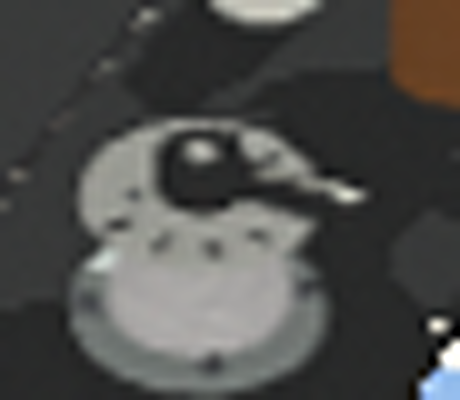

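View pics/top2.png

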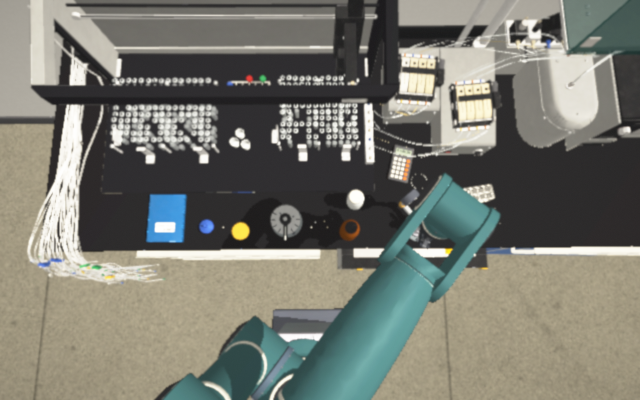

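Lever lies on the fifth tick: four ticks clockwise of it and three beyond, pointing straight down in the top view. Next, the nut.

Run:
```python
from workcell import *
from h import *
p,o=pose(VC,161,.042,.032,False)
move_to([*p,.24],o);print(current_clock())
print("hit",move_straight([*p,.089],vel=.15,until_force=5),current_tool_pos())
F0=current_ft_force()
def z(turn): return .089+.012*turn/360*.9
for f in range(161,321,12):
    f=min(f+3,320)
    p,o=pose(VC,f,.042,.017,False);move_straight([*p,z(f-161)],o,vel=.1)
    print(f,np.round(current_ft_force()-F0,1),round(current_clock(),2))
p,o=pose(VC,320,.042,.017,False);move_straight([*p,z(159)],o,vel=.1)
p,o=pose(VC,320,.042,.03,False);move_straight([*p,z(159)],o,vel=.1)
move_straight([*p,.25],o,vel=.25)
p,o=pose(VC,200,.042,.034,False)
move_to([*p,.25],o);print(current_clock())
for n in("top","side"):
    c=capture(n);pickle.dump(c,open(n+"3.pkl","wb"))
    x0,y0=(380,180) if n=="top" else(320,145)
    cv2.imwrite(f"pics/{n}3z.png",cv2.resize(c["img"][y0:y0+60,x0:x0+80],None,fx=8,fy=8,interpolation=cv2.INTER_CUBIC))
```

```text
14.05
hit False [ 0.44886445 -0.32653872  0.08996181]
164 [-0.3  0.2 -0.2] 15.53
176 [ 0.6  0.8 -0.1] 15.89
188 [ 0.1 -0.  -0.1] 16.25
200 [-0.6  0.  -0.1] 16.61
212 [0.9 0.5 0.2] 16.97
224 [-0.1  0.3 -0.3] 17.32
236 [ 0.3 -0.1 -0.3] 17.68
248 [ 0.3 -0.3  0.1] 18.04
260 [-0.1 -0.5  0.3] 18.4
272 [ 0.  -0.3 -0.7] 18.76
284 [ 0.3  0.3 -0.7] 19.12
296 [-0.   0.4 -0.9] 19.48
308 [ 0.1  0.7 -0.4] 19.83
320 [ 0.  -1.2 -0.7] 20.19
23.325
```

View pics/top3z.png

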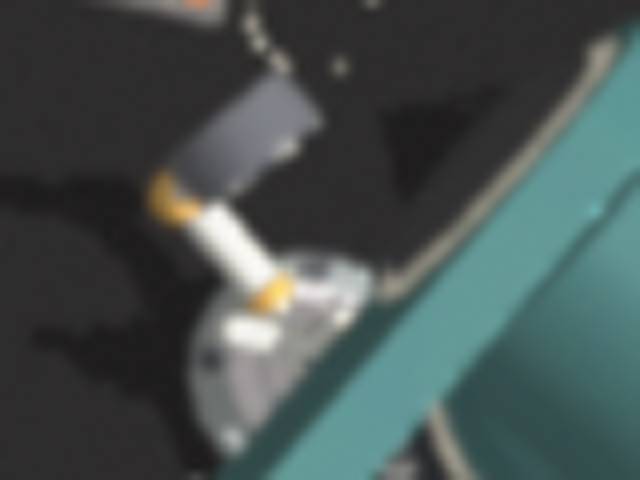

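View pics/side3z.png

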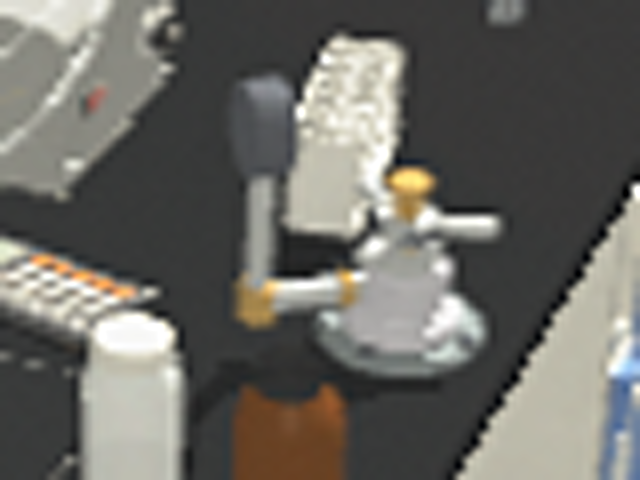

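Run:
```python
from h import *
s=pickle.load(open("side3.pkl","rb"));t=pickle.load(open("top3.pkl","rb"))
for c,p in((s,(320+498/8-.44,145+228/8-.44)),(t,(380+228/8-.44,180+327/8-.44))):
    q=onz(c,*p,.0745)[:2]-VC;print(np.hypot(*q),np.degrees(np.arctan2(q[1],q[0])))
```

```text
0.050724914392913385 -159.8490814997113
0.04710061380307181 78.07963342605623
```

Arms are at 200° and 79°, as predicted, so the nut has turned about 159°. Now the second stroke.

Run:
```python
from workcell import *
from h import *
def z(turn): return .089+.012*turn/360*.9
p,o=pose(VC,200,.042,.032,False)
print("hit",move_straight([*p,z(159)],o,vel=.15,until_force=5),current_tool_pos())
F0=current_ft_force()
for f in list(range(203,340,12))+[343]:
    p,o=pose(VC,f,.042,.017,False);move_straight([*p,z(f-41)],o,vel=.1)
    print(f,np.round(current_ft_force()-F0,1),round(current_clock(),2))
p,o=pose(VC,343,.042,.03,False);move_straight([*p,z(300)],o,vel=.1)
move_straight([*p,.25],o,vel=.25)
# look from aside
p2,o2=pose(VC,343,.042,.03,False)
move_to([.40,-.60,.25],o2);print(current_clock())
for n in("top","side"):
    c=capture(n);pickle.dump(c,open(n+"4.pkl","wb"))
    x0,y0=(380,180) if n=="top" else(320,145)
    cv2.imwrite(f"pics/{n}4z.png",cv2.resize(c["img"][y0:y0+60,x0:x0+80],None,fx=8,fy=8,interpolation=cv2.INTER_CUBIC))
```

```text
hit False [ 0.42773303 -0.35479175  0.09478123]
203 [ 0.4 -0.4 -1.4] 24.94
215 [-0.4  0.7 -1.3] 25.3
227 [ 0.6  0.2 -0.8] 25.66
239 [-0.  -0.5 -1.1] 26.02
251 [-0.3 -0.3 -1. ] 26.38
263 [-0.6  0.9 -1.4] 26.73
275 [-0.6  0.5 -1. ] 27.09
287 [ 0.2  0.8 -0.7] 27.45
299 [-0.3 -0.9 -2.2] 27.81
311 [ 0.3 -0.1 -0.7] 28.17
323 [-1.1 -0.4 -0.5] 28.52
335 [ 0.4  0.3 -1.9] 28.88
343 [-0.5 -0.9 -1.3] 29.18
31.0917
```

View pics/top4z.png

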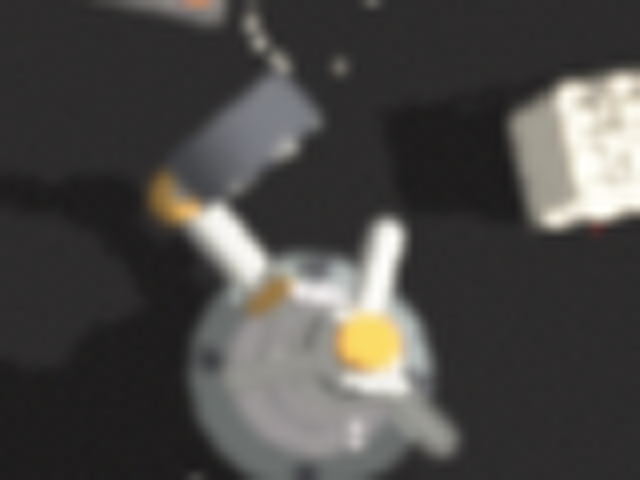

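View pics/side4z.png

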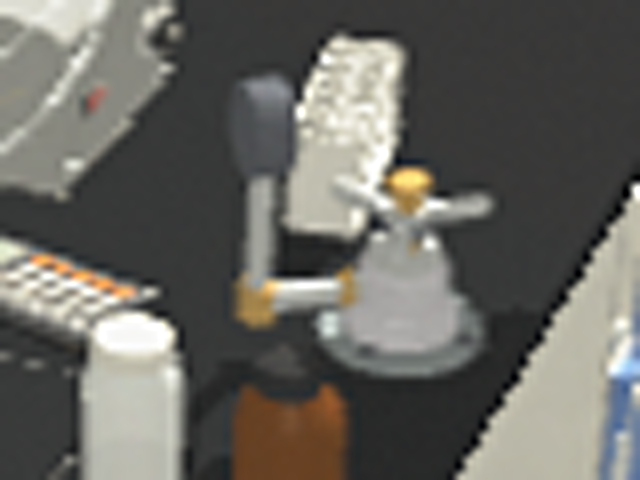

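Run:
```python
from h import *
s=pickle.load(open("side4.pkl","rb"));t=pickle.load(open("top4.pkl","rb"))
P=lambda x,y:(380+x/8-.44,180+y/8-.44)
Q=lambda x,y:(320+x/8-.44,145+y/8-.44)
for c,p in((t,P(390,220)),(t,P(450,448)),(s,Q(490,205)),(s,Q(340,182))):
    q=onz(c,*p,.079)[:2]-VC;print(np.hypot(*q),np.degrees(np.arctan2(q[1],q[0])))
print(two(t,P(368,340),s,Q(410,178)))
m=cv2.inRange(cv2.cvtColor(t["img"],cv2.COLOR_BGR2HSV),(15,130,180),(35,255,255))
n,l,st,ce=cv2.connectedComponentsWithStats(m[180:240,380:460]);
for i in range(1,n):
    if st[i,4]>8: print(st[i,4],onz(t,*(ce[i]+[380,180]),.104))
```

```text
0.05307790336689559 -19.154803833719487
0.051813408142696915 -137.04753072133744
0.05011882173184249 -138.29291700915
0.05562095540207042 -24.90867052967736
(array([ 0.47862435, -0.36995988,  0.10498872]), np.float64(0.000712461554287625))
31 [ 0.4772268  -0.36912999  0.104     ]
```

Run:
```python
from workcell import *
from h import *
xy=[.478,-.3698]; o=down(np.radians(-47))
move_to([*xy,.25],o); move_straight([*xy,.14],o,vel=.15)
print(current_clock(),current_tool_pos(),current_ft_force())
F0=current_ft_force()
print(move_straight([*xy,.126],o,vel=.02,until_force=2),current_tool_pos()[2],np.round(current_ft_force()-F0,1))
print(move_straight([*xy,.112],o,vel=.02,until_force=15),current_tool_pos()[2],np.round(current_ft_force()-F0,1),current_clock())
for i in range(4):
    pause(.3);print(current_tool_pos()[2],np.round(current_ft_force()-F0,1))
c=capture("side");pickle.dump(c,open("side5.pkl","wb"))
print(current_clock())
move_straight([*xy,.25],o,vel=.1)
move_to([.40,-.60,.25],o);print(current_clock())
for n in("top","side"):
    d=capture(n);pickle.dump(d,open(n+"6.pkl","wb"));cv2.imwrite(f"pics/{n}6.png",d["img"])
    x0,y0=(380,180) if n=="top" else(320,145)
    f=lambda im:cv2.resize(im["img"][y0:y0+60,x0:x0+80],None,fx=5,fy=5,interpolation=cv2.INTER_CUBIC)
    if n=="side": cv2.imwrite("pics/s6z.png",np.hstack([f(c),f(d)]))
    else: cv2.imwrite("pics/t6z.png",np.hstack([f(d),cv2.resize(d["img"][195:255,246:326],None,fx=5,fy=5,interpolation=cv2.INTER_CUBIC)]))
```

```text
33.0333 [ 0.47826094 -0.37024056  0.14100904] [0.18830563 0.15037614 0.52131903]
True 0.12566452997078217 [ 1.  -0.8  3.1]
True 0.122022741318548 [-0.5 -0.5  5.7] 34.1167
0.12200241118858834 [-2.7  1.3  7.9]
0.12200679729019798 [-2.2  1.5  8.2]
0.12200612075238984 [-2.   1.   7.1]
0.12204079400585618 [-1.   0.5  7.5]
35.3667
37.7583
```

View pics/s6z.png

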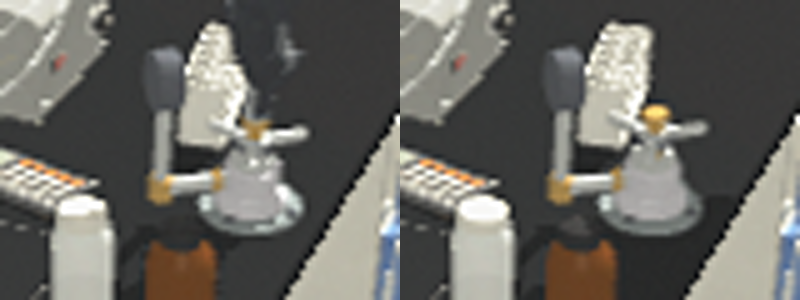

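View pics/t6z.png

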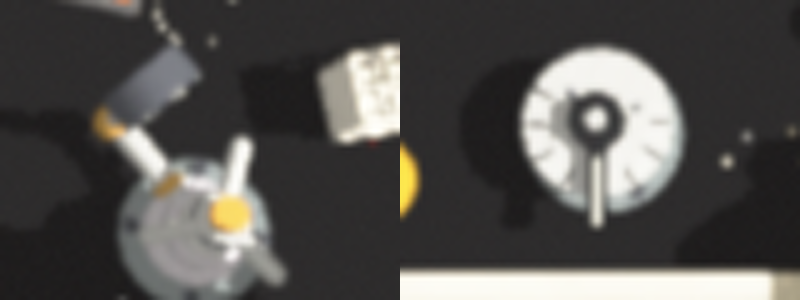

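View pics/top6.png

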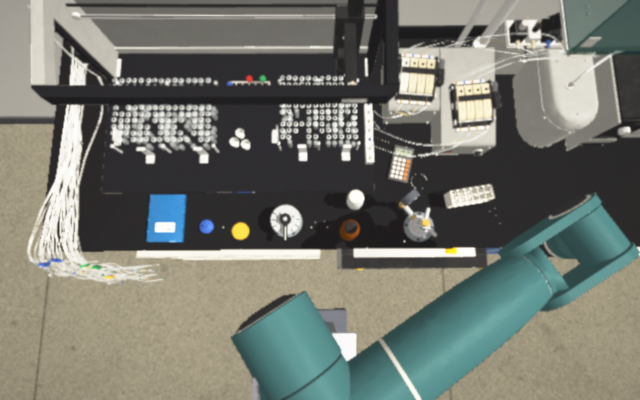

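Run:
```python
from workcell import *
from h import *
a=pickle.load(open("top0.pkl","rb"))["img"];b=pickle.load(open("top6.pkl","rb"))["img"]
for n,(x,y,w,h) in dict(nb=(145,192,42,52),filt=(198,218,18,16),pet=(230,221,22,20),white=(346,189,20,22),amber=(338,217,24,26),calc=(388,146,26,36),rack=(443,182,54,28),gauge=(398,185,24,24)).items():
    d=cv2.phaseCorrelate(np.float32(cv2.cvtColor(a[y:y+h,x:x+w],6)),np.float32(cv2.cvtColor(b[y:y+h,x:x+w],6)));print(n,np.round(d[0],2),round(d[1],2))
t=pickle.load(open("top6.pkl","rb"))
P=lambda x,y:(246+x/5-.4,195+y/5-.4)
h=onz(t,*P(196,119),.079);e=onz(t,*P(197,225),.078);print("lever",np.degrees(np.arctan2(*(e-h)[:2][::-1]))%360)
sign_off();print(current_clock())
```

```text
nb [ 0.46 -0.03] 0.99
filt [0.07 0.13] 0.98
pet [-0.01  0.05] 0.93
white [-0.1  -0.17] 0.99
amber [0.12 0.67] 0.89
calc [ 0.51 -0.03] 1.01
rack [-0.04 -0.04] 0.99
gauge [-0.07 -0.04] 1.0
lever 180.83158070555652
the job is handed in; nothing more can be done
the job is handed in; nothing more can be done
```

I did the job in the order asked and handed it in at about 38 s, with the arm raised and clear of everything.

- **Throttle:** I pushed the lever counter-clockwise to the fifth tick. The last picture shows it at about 181°, with the fifth tick at about 179.5°, which agrees within measuring error. At the start it pointed about 18° past the first tick rather than on a click.
- **Nut:** I unscrewed it by about 300° (just over three quarters of a turn) in two strokes. The arms measured close to where that turn should put them, and the nut has climbed about 10 mm.
- **Stem:** I pressed it until the force stop tripped, with the fingertips at 97.0 mm (7.0 mm down). I held it there about 1.2 s at 7–8 N, then released it. The last picture shows the tip back up. The held force was only a little above the spring's 7 N, so full depth rests mainly on the height reading and the force spike at the end of travel.
- **Bystanders:** I compared the first and last top views. The gauge, rack, filter holder, petri dish and white bottle shifted by less than 0.2 pixel. The notebook and calculator showed about 0.5 pixel and the amber bottle about 0.7 pixel. The arm never worked near those three, so I put that down to lighting and shadow, but I didn't check it further. I felt no unexpected contact.

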